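# Close the resin-casting mould on its curing station and start the lamp

## Task

Draw the mould top out from under the low drying rack by its orange tongue, until its orange bar is well clear of the rack, and let it rest flat on the bench, released. Then take it by the bar and lower it gently and level, never dropping it, tongue towards the lamp post, onto the two guide pins of the mould's lower half until it sits fully home. Last, push the red start slide to its end and let it snap back; keep the top level throughout and leave the jars, can, bottle and dishes where they stand.

Things in the scene. Friction and masses are not known exactly. Their poses are not given: they have to be found in the camera images.
- top: The mould top (loose, 0.3 to 0.5 kg): an aluminium plate 130 (own x) x 80 (y) x 20 mm thick, with an orange bar on it and an orange tongue at its -x end. Origin: centre of the plate's underside, own z up. It starts flat on the bench half under the rack, bar covered, tongue sticking out at the rack's open front; it slides easily on the bench.
- top_mid (a point): Centre of the mould top's plate, half-way up its thickness (10 mm above its underside); axes as top.
- top_bar (a point): Grasp centre of the orange bar, 42 mm above the top's underside, over the plate's centre; axes as top. The bar is 44 mm long (own x), 16 mm wide (y), and stands from 20 to 55 mm above the underside.
- top_tongue (a point): Centre of the orange tongue, 85 mm from the plate's centre towards own -x, 16 mm above the underside; axes as top. The tongue is 40 mm long (own x from -65 to -105 mm), 24 mm wide (y), 2 to 30 mm above the underside.
- hole_big (a point): Middle of the top's large through hole, 13.8 mm wide, at own (-48, +22) mm, at the underside.
- hole_small (a point): Middle of the top's small through hole, 9.8 mm wide, at own (+48, -22) mm, at the underside.
- rack: Low drying rack, fixed: a white board 140 (own x) x 200 (y) x 10 mm on two 12 mm grey side walls, board underside 64 mm and upper face 74 mm over the bench, open at front (own -x, towards the robot) and back. On the board's back half stand bottles, tallest to 145 mm over the bench; its front 80 mm is bare. Origin: bench height, centre of the rack.
- rack_front (a point): Middle of the front edge of the rack's board (own -x side), 69 mm over the bench; axes as rack.
- station: Curing station, fixed. Origin: bench height, below the centre of the mould's lower half. Dark base plate 10 mm thick, own x from -115 to +60 mm, y from -95 to +180 mm; on it the grey lower half, 80 (x) x 130 (y) mm, upper face 40 mm over the bench, with two upright steel pins, and the lamp post at its +y end.
- seat (a point): Centre of the lower half's upper face, 40 mm over the bench, axes as station. The seated top has the centre of its underside here, with its own -x (tongue) along the station's own +y.
- pin_big (a point): Tip of the 12 mm pin, at station's own (+22, +48) mm, 71 mm over the bench (31 mm above the lower half); the last 7 mm taper by 2.8 mm in radius. It takes the large hole.
- pin_small (a point): Tip of the 8 mm pin, at station's own (-22, -48) mm, 71 mm over the bench; tapered alike. It takes the small hole.
- lamp_post (a point): Middle of the top of the grey lamp post, 152 mm over the bench; post 90 mm (station x) x 60 mm (y), own y from 118 to 178 mm. The seated top's tongue ends 13 mm from it, so there is no room for a gripper on the tongue there.
- start_slide (a joint): Red start slide in a black track on the station's robot side, in m: 0 at rest (home), 0.04 at its end; it moves along the station's own -y against a spring (about 2 N at home, 6 N at the end) and springs back when let go.
- start_knob (a point): Centre of the red slide knob, 16 (station x) x 18 (y) x 30 mm high, from 31 to 61 mm over the bench; the track beneath it is 22 mm wide (x) with its upper face at 30 mm over the bench. Moves with the slide; home at station's own (-92, +18) mm, 46 mm over the bench.
- can_mid (a point): Middle of the blue spray can with yellow band, 52 mm diameter, 160 mm tall. Loose bystander: leave it where it stands.
- jar_amber_mid (a point): Middle of the amber paint jar, 42 mm diameter, 50 mm tall. Loose bystander: leave it where it stands.
- jar_red_mid (a point): Middle of the red paint jar, 38 mm diameter, 45 mm tall. Loose bystander: leave it where it stands.
- jar_white_mid (a point): Middle of the white paint jar, 42 mm diameter, 50 mm tall. Loose bystander: leave it where it stands.
- solvent_mid (a point): Middle of the clear solvent bottle with red cap, 48 mm diameter, 110 mm tall. Loose bystander: leave it where it stands.
- dishes_mid (a point): Middle of the stack of four aluminium dishes, 54 mm diameter, 20 mm tall. Loose bystander: leave it where it stands.
Not all that is in view belongs to the job. Of the things like the top, leave any that is pink; of the rest the larger one is meant.

How it is judged:
By the outcome, as a careful person would: the job done as asked, in the order asked, and still so for the second after the job is handed in, with the robot touching nothing.
It also fails if it takes over 72 s, if anything falls off the work surface, if the arm or the gripper's body presses on something with over 40 N, if the wrist force passes 120 N, or if a joint passes its speed limit or range.

## Robot

A 6-joint arm with a two-finger parallel gripper is mounted at the origin on the work surface. World frame = base frame: x ahead of the robot, y to its left, z up, the work surface at z = 0. Lengths are in mm, angles in rad, forces in N, time in s.
With the tool pointing down it reaches from about 275 to 725 mm from the base axis. Payload 5.6 kg.
Tool frame: the origin (TCP) lies between the finger pads; the fingertips stand robot.tcp_to_tips ahead of it and the grasp point (between the pads) is the TCP (robot.tcp_to_tips is the distance from the TCP to the fingertips, in mm); z points along the fingers, x is the direction in which the jaws open and shut, and the axes are right-handed (so a half turn about z gives the same grasp; the last joint's range is limited). The gripper opens to 85 mm and grips with 20 to 120 N. Pads are 22 mm wide; open, the fingers measure 114 mm over their backs; the gripper's body (76 mm by 85 mm) begins 54 mm behind the grasp point. The pads swing forward as they close: fully open they stand 13 mm farther back than shut.
Start: joints at [-0.957, 0.255, 0.108, 0, -1.424, -0.285], TCP at [177.619, -520.523, 250.283] pointing down, gripper open.
Joint ranges: [-2.95, 2.95], [-1.21, 1.97], [-1.09, 1.5], [-2.87, 1.71], [-2.94, -0.07], [-3.05, 3.05]. Speed limits (rad/s): [2.57, 2.57, 3.14, 3.14, 3.14, 3.14].

## Interface

Orientations are given as a unit quaternion [w, x, y, z].
In Python, from rig import monitor, eyes, robot, search_frame gives the robot as it stands.
- The arm moves only by the tool servo_tool, never from a script. Its argument "commands" is a list that holds one entry, the list of rows, each a list of 6 numbers: the shift along the tool's x, y, z in m, then the turn, a rotation vector about the tool's x, y, z in rad. A call has 1 to 8 rows; each row shifts and turns the commanded pose from where the row before left it, along the tool's axes as they then stand; what a row does not reach is not made up. A row lasts 1/8 s, in which the tool goes at most 62.5 mm and 10.7 degrees, less where a joint would pass 70% of its speed; a pose out of reach is approached as far as the arm can. A call with a gripper value outside its range is refused whole. "hand" is the finger opening in m, from 0 to 0.0854, set as the call begins (left out, the last holds). The fingers move at their own pace and stop on an object; the grip force is fixed at half the most. Time passes only in rows, so rows that do not move let the fingers close. It gives the time, the measured TCP pose, the force and the opening at its end, in the units of the state.
- monitor.observe(): the state, without advancing time (a new reading comes with each control period).
- eyes.snapshot(name): name is "scene" or "top"; returns the picture (384x512x3 uint8, red, green, blue); there is no depth.
- eyes.calibration(name): a dict with "fx", "fy", "cx", "cy" (pixels), "R" (3x3) and "t" (3): a world point X has camera coordinates R X + t. Camera axes: x right, y down, z forward; pixel columns grow to the right and rows downward; lengths in mm; the calibration is good to about 2 mm. A picture is of the moment at which its call begins. calibration takes no time and is no camera call.
- robot.close_job(): hands the job in, once; it reports no verdict.
Trained networks look in the newest picture that a camera, given by its name, has taken for a name from the list of things; names that differ only in an ending like _2 or _b are one class to them, and where a whole thing is asked for, a point or a joint stands for the part that bears it (a point fixed in the world has none). Each returns a list of dicts, best first, with "confidence" (0 to 1); they miss things now and then, are a little off and sometimes report something else, mostly with a low value. They report only what shows in the picture. A call takes as long as a camera call. They do not tell look-alikes from the thing itself.
- search_frame(camera, query): "box" ([left, top, right, bottom] in pixels, round what is visible of it).
The state is a dict: "time": time; "q": joint angles; "qd": joint speeds; "joint_efforts": joint torques, N m; "tool_pos": TCP position; "tool_rot": TCP orientation; "ft_force": force on the tool from outside, world axes, zero at the start; "wrist_torque": the same for the moment, N m; "width": finger opening in mm.
Only numpy, scipy, OpenCV 4.12 (cv2) and the standard library are available. Lean on these libraries where they do the work, as an engineer would, in place of code of your own. Each camera call takes 0.05 s, during which the arm holds its last target. There are 200 camera calls.

## Working session

There is one attempt and no reset: what is moved stays moved. The work goes in short steps, Python scripts to look and compute and a tool call to move; the robot and the scene stay as the last step left them, time stands still between calls to the robot, and variables do not carry over. Pictures are saved under pics/ and viewed, about 8 in all and at most 12, crops included, and the job is handed in when it is done.

Besides the shell and the picture viewer there is one more tool, called after "Request:" as a command line: name --argument value ..., lists and objects as JSON in quotes. servo_tool: Moves the arm, as the interface text tells. Its arguments: {"type":"object","properties":{"commands":{"type":"array"},"hand":{"type":"number"}},"required":["commands"]}

```bash
mkdir -p pics; cat > h.py <<'E'
import sys; sys.path.insert(0,'.')
from rig import monitor, eyes, robot, search_frame
import numpy as np, cv2
def K(n):
    c=eyes.calibration(n); return c
def proj(n,X):
    c=K(n); p=np.array(c['R'])@np.array(X,float)+np.array(c['t']).ravel(); return np.array([c['fx']*p[0]/p[2]+c['cx'],c['fy']*p[1]/p[2]+c['cy']])
def unproj(n,uv,z):
    c=K(n);R=np.array(c['R']);t=np.array(c['t']).ravel()
    d=R.T@np.array([(uv[0]-c['cx'])/c['fx'],(uv[1]-c['cy'])/c['fy'],1]); o=-R.T@t
    return o+d*(z-o[2])/d[2]
def snap(n,f=None,crop=None,s=1):
    im=eyes.snapshot(n)[:,:,::-1].copy()
    if f:
        o=im if crop is None else im[crop[1]:crop[3],crop[0]:crop[2]]
        cv2.imwrite('pics/'+f,cv2.resize(o,None,fx=s,fy=s,interpolation=cv2.INTER_CUBIC))
    return im
E
python3 - <<'E'
from h import *
a=snap('scene');b=snap('top')
cv2.imwrite('pics/s.png',a);cv2.imwrite('pics/t.png',b)
cv2.imwrite('pics/both.png',cv2.resize(np.vstack([a,b]),None,fx=1,fy=1)[:, :]) 
for n in('scene','top'):
    c=K(n);print(n,c['fx'],(-np.array(c['R']).T@np.array(c['t']).ravel()).round(),np.array(c['R']).round(2).tolist())
    for q in['top','top_tongue','rack','station','start_knob','lamp_post','pin_big','pin_small']:
        print(n,q,[(np.round(d['box']).tolist(),round(d['confidence'],2)) for d in search_frame(n,q)][:4])
print(monitor.observe(), robot.tcp_to_tips)
E
```

```text
scene 444.13243584183937 [948. 813. 971.] [[-0.88, 0.47, 0.0], [0.32, 0.61, -0.72], [-0.34, -0.63, -0.69]]
scene top [([367.0, 267.0, 441.0, 315.0], 0.9), ([278.0, 252.0, 304.0, 280.0], 0.7), ([248.0, 340.0, 302.0, 365.0], 0.57)]
scene top_tongue [([368.0, 269.0, 442.0, 314.0], 0.96), ([277.0, 249.0, 303.0, 279.0], 0.58), ([248.0, 339.0, 300.0, 365.0], 0.55)]
scene rack [([214.0, 213.0, 288.0, 307.0], 0.59)]
scene station [([191.0, 141.0, 263.0, 206.0], 0.85)]
scene start_knob [([174.0, 144.0, 189.0, 175.0], 0.66), ([240.0, 143.0, 243.0, 154.0], 0.54)]
scene lamp_post [([194.0, 136.0, 265.0, 208.0], 0.89), ([267.0, 158.0, 284.0, 174.0], 0.66)]
scene pin_big [([190.0, 138.0, 265.0, 208.0], 0.89), ([214.0, 216.0, 288.0, 312.0], 0.75), ([296.0, 173.0, 321.0, 222.0], 0.19)]
scene pin_small [([192.0, 138.0, 265.0, 204.0], 0.91), ([279.0, 252.0, 305.0, 285.0], 0.46)]
top 391.5736430291964 [ 468.   16. 1181.] [[0.01, -1.0, 0.01], [-1.0, -0.01, -0.03], [0.03, -0.0, -1.0]]
top top [([81.0, 223.0, 131.0, 279.0], 0.97), ([105.0, 104.0, 135.0, 141.0], 0.58), ([266.0, 140.0, 366.0, 218.0], 0.19)]
[... 632 characters left out ...]
ime': 0.9, 'q': array([-9.57390079e-01,  2.55092836e-01,  1.08215045e-01, -1.86797389e-05,
       -1.42389250e+00, -2.84580778e-01]), 'qd': array([-1.45981724e-03, -1.94527922e-03, -1.06998283e-03, -3.72737850e-05,
       -5.43847602e-04, -1.11211418e-04]), 'joint_efforts': array([ 2.42000142e-04, -3.86390948e+01,  2.38072729e+01,  5.36793530e+00,
       -4.91776900e-04, -1.84677396e-05]), 'tool_pos': array([ 177.63316464, -520.52412864,  250.29004528]), 'tool_rot': array([1.53367806e-05, 5.81838009e-01, 8.13304697e-01, 4.42470215e-06]), 'ft_force': array([ 0.56317158, -0.30560067, -0.48893477]), 'wrist_torque': array([ 0.01163412,  0.02447673, -0.01372715]), 'width': 85.16361105424812} 19.0
```

```bash
python3 - <<'E'
import cv2
a=cv2.imread('pics/t.png')[80:300,60:390]
cv2.imwrite('pics/t1.png',cv2.resize(a,None,fx=2.4,fy=2.4,interpolation=cv2.INTER_CUBIC))
b=cv2.imread('pics/s.png')[110:380,150:470]
cv2.imwrite('pics/s1.png',cv2.resize(b,None,fx=2.2,fy=2.2,interpolation=cv2.INTER_CUBIC))
E
```

```text
(no output)
```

View pics/t1.png

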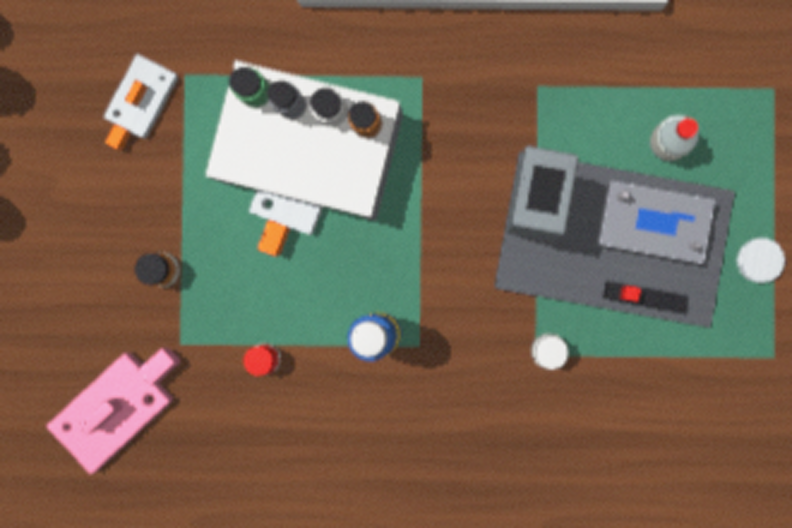

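View pics/s1.png

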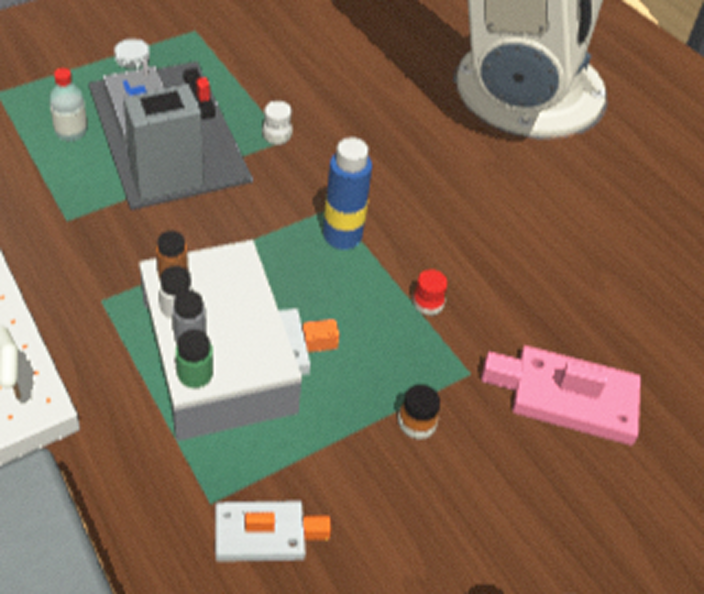

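Top-view candidates: the pink one at (107,250), a small aluminium one at (118,122), and the one under the rack with its tongue at (173,179). The third has an 80 mm wide plate, so it is larger than the other aluminium one, and it is my choice. Next is one close crop to check it and get features.

```bash
python3 - <<'E'
import cv2,numpy as np
a=cv2.imread('pics/t.png'); b=cv2.imread('pics/s.png')
u=lambda i,c,s:cv2.resize(i[c[1]:c[3],c[0]:c[2]],None,fx=s,fy=s,interpolation=cv2.INTER_CUBIC)
def grid(i,c,s):
    o=u(i,c,s)
    for x in range(c[0]-c[0]%10+10,c[2],10):
        cv2.line(o,(int((x-c[0]+.5)*s),0),(int((x-c[0]+.5)*s),6),(255,255,255),1); cv2.putText(o,str(x),(int((x-c[0])*s)-5,16),0,.35,(255,255,255),1)
    for y in range(c[1]-c[1]%10+10,c[3],10):
        cv2.line(o,(0,int((y-c[1]+.5)*s)),(6,int((y-c[1]+.5)*s)),(255,255,255),1); cv2.putText(o,str(y),(8,int((y-c[1]+.5)*s)+3),0,.35,(255,255,255),1)
    return o
cv2.imwrite('pics/t2.png',grid(a,(262,136,372,221),7))
cv2.imwrite('pics/t3.png',np.hstack([grid(a,(140,100,232,195),5)[:475,:400] if 0 else grid(a,(145,140,225,200),6),grid(b,(275,235,325,295),6)]))
from h import *
for n,i in(('top',a),('scene',b)):
    h=cv2.cvtColor(i,cv2.COLOR_BGR2HSV)
    for nm,lo,hi in(('orange',(5,150,120),(18,255,255)),('red',(0,170,90),(4,255,255)),('blue',(105,150,80),(120,255,255))):
        m=cv2.inRange(h,lo,hi); k,l,st,ce=cv2.connectedComponentsWithStats(m)
        for j in range(1,k):
            if st[j,4]>12:
                p=np.argwhere(l==j)[:,::-1].astype(np.float32)
                print(n,nm,st[j].tolist(),ce[j].round(1), [np.round(v,1) for v in cv2.minAreaRect(p)])
E
```

```text
top orange [75, 14, 9, 9, 62] [79.  17.6] [array([79., 18.]), array([8., 8.]), np.float64(90.0)]
top orange [113, 114, 7, 9, 38] [116.1 118.2] [array([116.3, 118.4]), array([4.5, 8.5]), np.float64(26.6)]
top orange [103, 132, 11, 11, 72] [107.6 136.8] [array([107.6, 136.9]), array([7.6, 9.4]), np.float64(29.7)]
top orange [168, 172, 12, 14, 112] [173.3 178.8] [array([173.3, 178.9]), array([ 8.7, 12.6]), np.float64(21.8)]
top orange [160, 225, 6, 12, 16] [161.7 230.2] [array([162. , 230.8]), array([11.4,  4. ]), np.float64(79.7)]
top red [486, 105, 20, 17, 254] [495.4 113.1] [array([495.2, 113.2]), array([16.3, 18.4]), np.float64(45.0)]
top red [343, 130, 7, 7, 41] [346. 133.] [array([346., 133.]), array([6., 6.]), np.float64(90.0)]
top red [319, 199, 8, 7, 43] [322.6 201.8] [array([322.4, 201.7]), array([7.5, 5.6]), np.float64(14.0)]
top red [161, 224, 14, 13, 137] [167.8 229.8] [array([167.5, 230. ]), array([12., 13.]), np.float64(90.0)]
top blue [0, 87, 22, 23, 111] [13.1 99.4] [array([11.8, 99.1]), array([16.8, 21.4]), np.float64(24.0)]
top blue [21, 98, 8, 6, 19] [ 25.1 100.6] [a
[... 13428 characters left out ...]
[144. ,  36.5]), array([ 73., 154.]), np.float64(90.0)]
scene blue [418, 0, 94, 41, 1803] [477.5  13.2] [array([464.5,  20. ]), array([40., 93.]), np.float64(90.0)]
scene blue [213, 30, 6, 7, 14] [215.6  32.6] [array([214.8,  32.6]), array([4.6, 5.4]), np.float64(21.8)]
scene blue [509, 40, 3, 8, 15] [510.4  44.3] [array([510. ,  43.5]), array([7., 2.]), np.float64(90.0)]
scene blue [206, 147, 10, 6, 25] [210.2 150.2] [array([210. , 150.3]), array([9.8, 4. ]), np.float64(20.6)]
scene blue [301, 182, 18, 12, 61] [309.5 188.3] [array([309.3, 187.7]), array([17.2, 10.4]), np.float64(3.6)]
scene blue [304, 202, 11, 4, 17] [309.  203.6] [array([309. , 203.5]), array([ 3., 10.]), np.float64(90.0)]
```

View pics/t2.png

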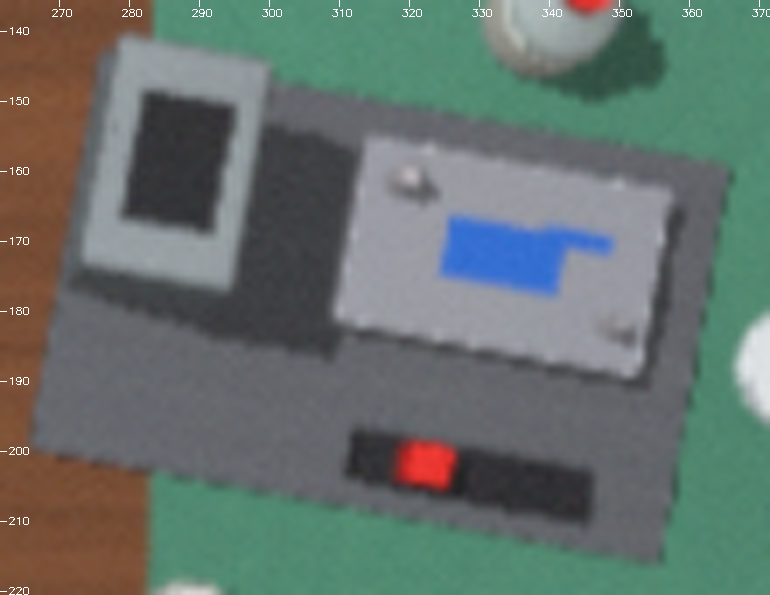

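View pics/t3.png

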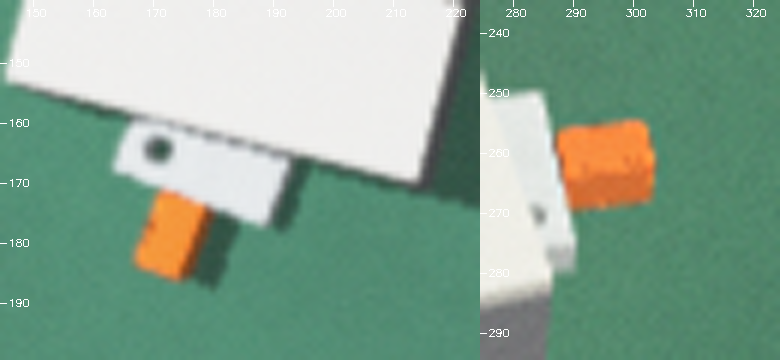

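The crops confirm the choice: a large aluminium plate with its hole at (171,164) and orange tongue at (173,179). The station corners, post, knob at (322,202) and pins are clear. I'll fit the poses.

```bash
cat > fit.py <<'E'
from h import *
from scipy.optimize import least_squares
def fit(obs,cam='top',x0=(450,0,0)):
    P=np.array([o[0] for o in obs],float);U=np.array([o[1] for o in obs])
    def W(p):
        c,s=np.cos(p[2]),np.sin(p[2]); return np.c_[p[0]+c*P[:,0]-s*P[:,1],p[1]+s*P[:,0]+c*P[:,1],P[:,2]]
    r=least_squares(lambda p:np.ravel([proj(cam,w)-u for w,u in zip(W(p),U)]),x0,loss='soft_l1',x_scale=(100,100,1))
    return r.x,r.fun.reshape(-1,2).round(1).tolist()
def w(p,a): c,s=np.cos(p[2]),np.sin(p[2]); return np.array([p[0]+c*a[0]-s*a[1],p[1]+s*a[0]+c*a[1]]).round(1)
E
python3 - <<'E'
from fit import *
st=[((40,65,40),(313.9,154.8)),((40,-65,40),(357.9,162.2)),((-40,-65,40),(353.2,189.5)),((-40,65,40),(309.1,181.2)),((60,-95,10),(366.2,159.8)),((-115,-95,10),(356.1,215.8)),((-115,180,10),(266.2,200.1)),((45,178,152),(278.6,140.6)),((45,118,152),(300.1,144.9)),((-45,118,152),(294.6,176.9)),((-45,178,152),(273.4,172.9)),((-92,18,61),(322.5,201.8))]
tp=[((-65,40,20),(163.2,167.8)),((-65,-40,20),(189.2,177.5)),((-48,22,20),(170.8,164.3)),((-105,12,30),(166.7,183.5)),((-105,-12,30),(175,186.3)),((-65,12,30),(171.2,171.5)),((-65,-12,30),(179.8,173.7))]
rk=[((-70,100,74),(145.3,153.2)),((-70,-100,74),(214.5,170.5))]
S,r=fit(st);print('station',S.round(3),r)
print('pins',w(S,(22,48)),w(S,(-22,-48)),'knob',w(S,(-92,18)),'scene knob',proj('scene',[*w(S,(-92,18)),46]))
T,r=fit(tp);print('top',T.round(3),r,'tongue',w(T,(-85,0)),'bar',w(T,(0,0)),proj('scene',[*w(T,(-85,0)),16]))
R,r=fit(rk);print('rack',R.round(3),r,w(R,(-70,0)))
for n,uv,z in(('can',(214,220),160),('red',(168,230),45),('amber',(125,192),50),('white',(289.5,226.5),50),('dishes',(377,188),20),('solv',(345,134),110)):print(n,unproj('top',uv,z).round())
E
```

```text
station [ 5.56256e+02 -2.17596e+02 -1.70000e-01] [[0.0, -0.2], [-0.3, 0.3], [-0.2, -0.1], [0.1, 0.3], [-0.2, -1.1], [-0.1, 0.4], [-0.7, -0.2], [0.1, -0.5], [0.9, -0.8], [0.5, 0.8], [-0.7, 0.7], [0.7, 0.1]]
pins [ 586. -174.] [ 526.5 -261.2] knob [ 468.6 -184.3] scene knob [242.53989098 149.09770197]
top [ 6.13282e+02  2.24101e+02 -3.36000e-01] [[0.3, 0.2], [-0.4, -0.4], [0.3, 0.4], [0.2, 0.2], [-0.4, 0.2], [0.4, -0.6], [-0.5, -0.0]] tongue [533.  252.1] bar [613.3 224.1] [295.67803208 260.40725673]
rack [ 6.46529e+02  2.08225e+02 -2.36000e-01] [[0.3, 0.1], [-0.3, -0.1]] [578.5 224.6]
can [419. 118. 160.]
red [384. 262.  45.]
amber [492. 386.  50.]
white [397. -89.  50.]
dishes [ 511. -351.   20.]
solv [ 656. -235.  110.]
```

Request:
servo_tool --commands '[[[0.0388, 0.0362, 0, 0, 0, 0], [0.0388, 0.0362, 0, 0, 0, 0], [0.0388, 0.0362, 0, 0, 0, 0], [0.0388, 0.0362, 0, 0, 0, 0], [0.0388, 0.0362, 0, 0, 0, 0], [0.0388, 0.0362, 0, 0, 0, 0], [0.0388, 0.0362, 0, 0, 0, 0], [0.0388, 0.0362, 0, 0, 0, 0]]]'

```text
time: 1.9
tool_pos: [351.9, -131.6, 250.7]
tool_rot: [0.001, 0.582, 0.813, 0.0]
ft_force: [1.0, -0.3, -0.3]
width: 85.1
```

Request:
servo_tool --commands '[[[0.0388, 0.0362, 0, 0, 0, 0], [0.0388, 0.0362, 0, 0, 0, 0], [0.0388, 0.0362, 0, 0, 0, 0], [0.0388, 0.0362, 0, 0, 0, 0], [0.0388, 0.0362, 0, 0, 0, 0], [0.0388, 0.0362, 0, 0, 0, 0], [0.0388, 0.0362, 0, 0, 0, 0], [0.0388, 0.0362, 0, 0, 0, 0]]]'

```text
time: 2.9
tool_pos: [525.9, 255.7, 250.4]
tool_rot: [0.0, 0.582, 0.813, 0.0]
ft_force: [0.1, 0.4, 0.4]
width: 85.1
```

Request:
servo_tool --commands '[[[0, 0, 0.01, 0, 0, -0.177], [0, 0, 0.01, 0, 0, -0.177], [0, 0, 0.01, 0, 0, -0.177], [0, 0, 0.01, 0, 0, -0.177], [0, 0, 0.01, 0, 0, -0.177], [0, 0, 0.01, 0, 0, -0.177], [0, 0, 0.01, 0, 0, -0.177]]]'

```text
time: 3.78
tool_pos: [525.4, 254.1, 180.0]
tool_rot: [0.0, -0.001, 1.0, -0.0]
ft_force: [0.3, -0.7, 0.5]
width: 85.8
```

Request:
servo_tool --commands '[[[0, 0, 0.01, 0, 0, -0.177], [0, 0, 0.01, 0, 0, -0.177], [0, 0, 0.01, 0, 0, -0.177], [0, 0, 0.01, 0, 0, -0.177], [0, 0, 0.01, 0, 0, -0.177], [0, 0, 0.01, 0, 0, -0.177], [0, 0, 0.01, 0, 0, -0.177], [0, 0, 0, 0, 0, 0]]]'

```text
time: 4.78
tool_pos: [524.9, 253.7, 109.5]
tool_rot: [-0.001, -0.579, 0.816, -0.0]
ft_force: [-0.5, -0.7, -0.0]
width: 85.3
```

Request:
servo_tool --commands '[[[0, 0, 0.02, 0, 0, 0], [0, 0, 0.02, 0, 0, 0], [0, 0, 0.018, 0, 0, 0], [0, 0, 0.015, 0, 0, 0], [0, 0, 0.012, 0, 0, 0], [0, 0, 0, 0, 0, 0]]]' --hand 0.055

```text
time: 5.52
tool_pos: [525.0, 253.8, 24.6]
tool_rot: [-0.001, -0.579, 0.815, -0.0]
ft_force: [0.3, 0.1, 0.8]
width: 55.0
```

Request:
servo_tool --commands '[[[0, 0, 0, 0, 0, 0], [0, 0, 0, 0, 0, 0], [0, 0, 0, 0, 0, 0], [0, 0, 0, 0, 0, 0], [0, 0, 0, 0, 0, 0], [0, 0, 0, 0, 0, 0]]]' --hand 0.015

```text
time: 6.28
tool_pos: [526.1, 254.7, 26.4]
tool_rot: [0.001, -0.58, 0.815, -0.0]
ft_force: [-0.2, 1.1, 5.8]
width: 23.0
```

Request:
servo_tool --commands '[[[0, 0, -0.001, 0, 0, 0], [0, 0.006, 0, 0, 0, 0], [0, 0.01, 0, 0, 0, 0], [0, 0.012, 0, 0, 0, 0], [0, 0.012, 0, 0, 0, 0], [0, 0.012, 0, 0, 0, 0]]]'

```text
time: 7.02
tool_pos: [475.4, 271.5, 26.4]
tool_rot: [0.0, -0.58, 0.815, -0.0]
ft_force: [2.7, -1.2, 1.3]
width: 22.9
```

Request:
servo_tool --commands '[[[0, 0.012, 0, 0, 0, 0], [0, 0.012, 0, 0, 0, 0], [0, 0.012, 0, 0, 0, 0], [0, 0.01, 0, 0, 0, 0], [0, 0.007, 0, 0, 0, 0], [0, 0, 0, 0, 0, 0]]]'

```text
time: 7.78
tool_pos: [425.0, 289.0, 26.4]
tool_rot: [-0.0, -0.579, 0.815, 0.001]
ft_force: [-3.1, 0.0, 7.6]
width: 23.3
```

```bash
python3 - <<'E'
from h import *
snap('top','p1.png',(130,130,240,215),7); s=snap('scene','p1s.png',(260,200,380,300),6)
o=monitor.observe();print(o['tool_pos'],o['ft_force'],o['width'])
E
```

```text
[425.06841097 288.94700066  26.37612758] [-4.05487012  1.08285523  6.58060151] 23.038466499805683
```

View pics/p1s.png

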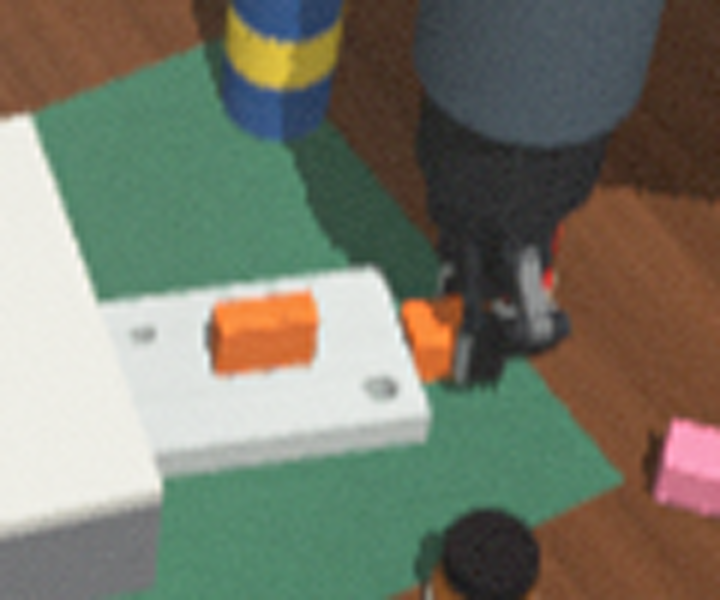

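The top is out: bar at crop (265,330), well clear of the board edge, tongue still gripped. The red jar is close to the far finger, so I'll shift sideways away from it before releasing.

Request:
servo_tool --commands '[[[-0.004, 0, 0, 0, 0, 0], [-0.006, 0, 0, 0, 0, 0], [-0.006, 0, 0, 0, 0, 0], [-0.004, 0, 0, 0, 0, 0], [0, 0, 0, 0, 0, 0]]]'

```text
time: 8.5
tool_pos: [431.9, 305.7, 26.4]
tool_rot: [-0.002, -0.579, 0.815, -0.001]
ft_force: [-0.6, -6.4, 10.1]
width: 22.6
```

Request:
servo_tool --commands '[[[0, 0, 0, 0, 0, 0], [0, 0, 0, 0, 0, 0], [0, 0, 0, 0, 0, 0], [0, 0, 0, 0, 0, 0]]]' --hand 0.038

```text
time: 9.0
tool_pos: [432.5, 307.4, 26.0]
tool_rot: [-0.0, -0.579, 0.815, 0.0]
ft_force: [-0.4, -0.3, -0.3]
width: 38.0
```

Request:
servo_tool --commands '[[[0, 0, -0.01, 0, 0, 0], [0, 0, -0.02, 0, 0, 0], [0, 0, -0.03, 0, 0, 0], [0, 0, -0.04, 0, 0, 0], [0, 0, -0.05, 0, 0, 0], [0, 0.04, -0.05, 0, 0, 0], [0, 0.05, -0.03, 0, 0, 0], [0, 0, 0, 0, 0, 0]]]'

```text
time: 10.0
tool_pos: [347.4, 338.4, 259.1]
tool_rot: [0.003, -0.581, 0.814, 0.002]
ft_force: [-0.4, -0.3, 0.4]
width: 38.5
```

```bash
python3 - <<'E'
from h import *
import subprocess
im=snap('top'); s=7; c=(130,140,235,222)
o=cv2.resize(im[c[1]:c[3],c[0]:c[2]],None,fx=s,fy=s,interpolation=cv2.INTER_CUBIC)
cv2.imwrite('pics/p2.png',o); cv2.imwrite('pics/p2full.png',im)
b=snap('scene');cv2.imwrite('pics/p2s.png',b)
E
```

```text
(no output)
```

View pics/p2.png

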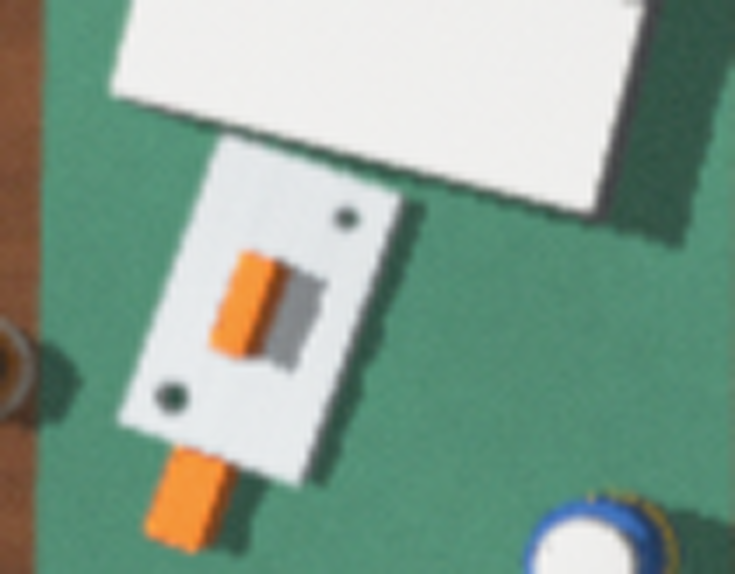

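The top lies fully clear of the rack in plan: bar at crop (248,304), holes at (171,397) and (346,217).

```bash
python3 - <<'E'
from fit import *
L=[((65,40,20),(228,138)),((65,-40,20),(408,196)),((-65,-40,20),(302,487)),((-65,40,20),(118,418)),((-48,22,20),(171,397)),((48,-22,20),(346,217)),((22,8,55),(245,252)),((22,-8,55),(285,264)),((-22,-8,55),(241,357)),((-22,8,55),(211,346)),((-65,12,30),(180,450)),((-65,-12,30),(236,464)),((-105,-12,30),(197,552)),((-105,12,30),(145,530))]
T,r=fit([(a,(130+b[0]/7-.5,140+b[1]/7-.5)) for a,b in L]);print(T.round(3),np.degrees(T[2]),r)
o=monitor.observe();q=o['tool_rot'];a=2*np.arctan2(q[2],q[1]);print(o['tool_pos'],np.degrees(a),o['q'])
# deltas to bar, tool down
d=np.r_[T[:2]]-o['tool_pos'][:2]; print('dx,dy',d@[np.cos(a),np.sin(a)],d@[np.sin(a),-np.cos(a)],'dyaw tool z',-(T[2]-np.pi/2+0 - a)%(np.pi))
E
```

```text
[ 5.18836e+02  2.71608e+02 -3.38000e-01] -19.38138645893111 [[0.0, -0.8], [-0.4, 0.1], [-0.4, -0.2], [0.5, 0.4], [0.7, 0.1], [0.8, 0.4], [0.0, -0.6], [-0.5, -0.4], [0.5, 0.7], [-0.4, 0.4], [-0.3, -0.9], [-0.6, -0.1], [0.2, 0.1], [-0.0, 0.5]]
[348.23441312 336.78525036 255.68679286] 250.88928529922816 [ 1.09289981e+00  1.22304576e-01 -4.36038946e-02 -2.12731680e-04
 -1.40373901e+00  1.44386874e-01]
dx,dy 5.730783839803472 -182.53823459715642 dyaw tool z 0.004724113372041927
```

Request:
servo_tool --commands '[[[0.001, -0.045, 0, 0, 0, 0.001], [0.001, -0.046, 0, 0, 0, 0.001], [0.001, -0.046, 0, 0, 0, 0], [0.001, -0.045, 0, 0, 0, 0], [0, 0, 0.05, 0, 0, 0], [0, 0, 0.05, 0, 0, 0], [0, 0, 0.04, 0, 0, 0], [0, 0, 0, 0, 0, 0]]]' --hand 0.05

```text
time: 11.1
tool_pos: [517.5, 270.2, 110.7]
tool_rot: [-0.005, -0.578, 0.816, -0.0]
ft_force: [0.6, 0.1, 0.5]
width: 50.2
```

Request:
servo_tool --commands '[[[0, 0, 0.02, 0, 0, 0], [0, 0, 0.02, 0, 0, 0], [0, 0, 0.016, 0, 0, 0], [0, 0, 0.01, 0, 0, 0], [0, 0, 0.005, 0, 0, 0], [0, 0, 0, 0, 0, 0]]]'

```text
time: 11.85
tool_pos: [519.3, 272.9, 44.2]
tool_rot: [0.0, -0.579, 0.816, -0.0]
ft_force: [-0.4, 0.0, 0.4]
width: 50.1
```

Request:
servo_tool --commands '[[[0, 0, 0, 0, 0, 0], [0, 0, 0, 0, 0, 0], [0, 0, 0, 0, 0, 0], [0, 0, 0, 0, 0, 0], [0, 0, 0, 0, 0, 0], [0, 0, 0, 0, 0, 0], [0, 0, 0, 0, 0, 0]]]' --hand 0.005

```text
time: 12.72
tool_pos: [519.8, 273.6, 45.0]
tool_rot: [0.001, -0.579, 0.815, 0.0]
ft_force: [0.3, 2.1, 4.6]
width: 15.0
```

Request:
servo_tool --commands '[[[0, 0, -0.005, 0, 0, 0], [0, 0, -0.015, 0, 0, 0], [0, 0, -0.025, 0, 0, 0], [0, 0, -0.03, 0, 0, 0], [0, 0, -0.03, 0, 0, 0], [0, 0, -0.03, 0, 0, 0], [0, 0, -0.025, 0, 0, 0], [0, 0, -0.015, 0, 0, 0]]]'

```text
time: 13.72
tool_pos: [519.0, 272.7, 220.5]
tool_rot: [0.0, -0.579, 0.816, 0.0]
ft_force: [0.5, 0.9, -5.1]
width: 15.0
```

Request:
servo_tool --commands '[[[0.015, -0.0065, 0, 0, 0, 0], [0.03, -0.013, 0, 0, 0, 0], [0.0376, -0.0164, 0, 0, 0, 0], [0.0376, -0.0164, 0, 0, 0, 0], [0.0376, -0.0164, 0, 0, 0, 0], [0.0376, -0.0164, 0, 0, 0, 0], [0.0376, -0.0164, 0, 0, 0, 0], [0.0376, -0.0164, 0, 0, 0, 0]]]'

```text
time: 14.72
tool_pos: [539.7, -23.6, 217.8]
tool_rot: [-0.001, -0.578, 0.816, 0.001]
ft_force: [0.9, 1.1, -4.3]
width: 14.7
```

Request:
servo_tool --commands '[[[0.0376, -0.0164, 0, 0, 0, 0], [0.0376, -0.0164, 0, 0, 0, 0], [0.0376, -0.0164, 0, 0, 0, 0], [0.0376, -0.0164, 0, 0, 0, 0], [0.03, -0.013, 0, 0, 0, 0], [0.0154, -0.008, 0, 0, 0, 0], [0, 0, 0, 0, 0, 0.1], [0, 0, 0, 0, 0, 0.15]]]'

```text
time: 15.72
tool_pos: [557.2, -235.0, 218.0]
tool_rot: [-0.001, -0.47, 0.883, 0.001]
ft_force: [-0.1, 0.6, -4.2]
width: 15.3
```

Request:
servo_tool --commands '[[[0, 0, 0, 0, 0, 0.16], [0, 0, 0, 0, 0, 0.16], [0, 0, 0, 0, 0, 0.16], [0, 0, 0, 0, 0, 0.16], [0, 0, 0, 0, 0, 0.16], [0, 0, 0, 0, 0, 0.16], [0, 0, 0, 0, 0, 0.12], [0, 0, 0, 0, 0, 0.072]]]'

```text
time: 16.73
tool_pos: [557.3, -234.5, 218.1]
tool_rot: [-0.001, 0.085, 0.996, 0.0]
ft_force: [0.1, 0.0, -4.2]
width: 15.2
```

```bash
python3 - <<'E'
from h import *
im=snap('top'); b=snap('scene'); cv2.imwrite('pics/p3full.png',im); cv2.imwrite('pics/p3s.png',b)
u=lambda i,c,s:cv2.resize(i[c[1]:c[3],c[0]:c[2]],None,fx=s,fy=s,interpolation=cv2.INTER_CUBIC)
x=u(im,(265,120,375,220),6);y=u(b,(150,50,290,150),4)
cv2.imwrite('pics/p3.png',x)
o=monitor.observe();q=o['tool_rot'];print(o['tool_pos'],np.degrees(2*np.arctan2(q[2],q[1])),q,o['ft_force'],o['width'],o['q'],o['time'])
E
```

```text
[ 557.39998112 -234.57847535  218.25397194] 170.35891980705387 [-8.86699219e-04  8.40350358e-02  9.96462356e-01  3.15178985e-04] [-0.20053195  0.50394422 -4.33660563] 15.068900808518672 [-1.40485217e-01  3.75502450e-01  1.96949572e-01 -5.37856762e-04
 -1.39404956e+00 -2.76883269e-02] 16.825
```

View pics/p3.png

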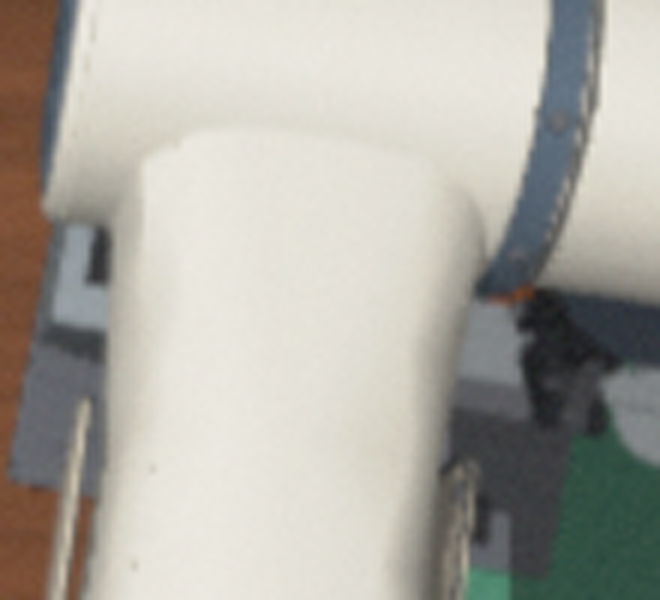

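Request:
servo_tool --commands '[[[0.002, 0.008, 0, 0, 0, 0], [0.0019, 0.0086, 0, 0, 0, 0], [0, 0, 0.02, 0, 0, 0], [0, 0, 0.025, 0, 0, 0], [0, 0, 0.02, 0, 0, 0], [0, 0, 0.015, 0, 0, 0], [0, 0, 0.01, 0, 0, 0], [0, 0, 0, 0, 0, 0]]]'

```text
time: 17.82
tool_pos: [556.7, -217.7, 128.6]
tool_rot: [-0.001, 0.084, 0.996, 0.0]
ft_force: [-1.4, 0.2, -5.1]
width: 15.1
```

```bash
python3 - <<'E'
from h import *
b=snap('scene'); im=snap('top');cv2.imwrite('pics/p4s.png',b);cv2.imwrite('pics/p4t.png',im); a=cv2.imread('pics/s.png')
c=(165,115,275,215)
u=lambda i,c,s:cv2.resize(i[c[1]:c[3],c[0]:c[2]],None,fx=s,fy=s,interpolation=cv2.INTER_CUBIC)
cv2.imwrite('pics/p4.png',u(b,(165,105,275,185),7))
cv2.imwrite('pics/p4a.png',u(a,(165,125,275,210),7))
o=monitor.observe();q=o['tool_rot'];print(o['tool_pos'],np.degrees(2*np.arctan2(q[2],q[1])),q,o['ft_force'],o['width'],o['time'])
E
```

```text
[ 557.42399692 -217.99460019  129.84094457] 170.39176388967758 [ 6.13650162e-04  8.37494469e-02  9.96486630e-01 -2.20997197e-04] [ 0.67564968 -0.17500011 -3.78716084] 14.691908231349494 17.925
```

View pics/p4.png

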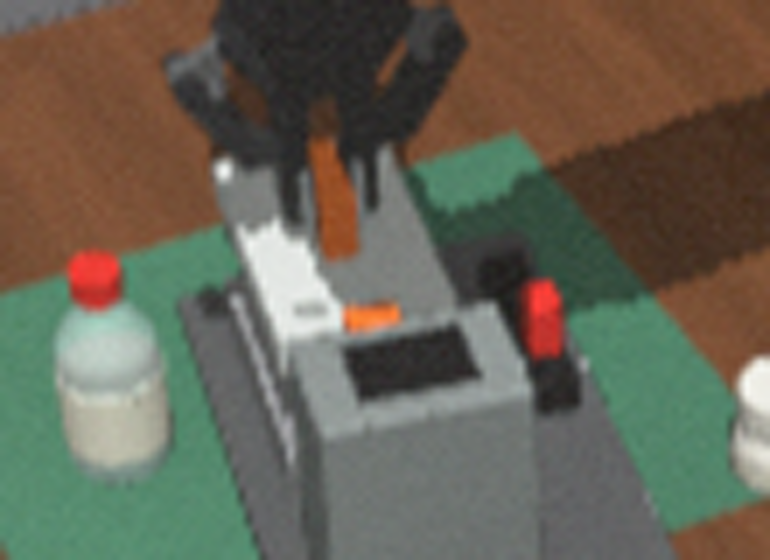

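View pics/p4a.png

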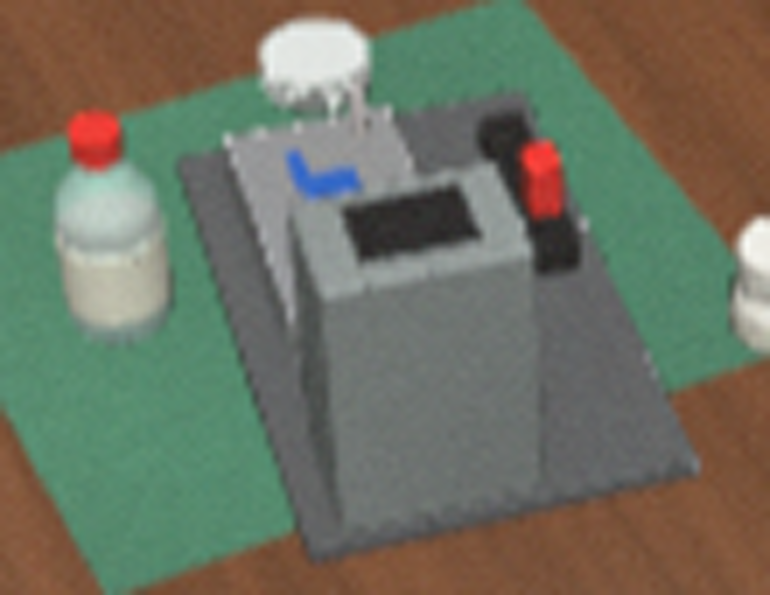

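```bash
python3 - <<'E'
from fit import *
st=[((40,-65,40),(228,142)),((-40,-65,40),(388,108)),((60,-95,10),(180,158)),((-115,-95,10),(527,95)),((-115,180,10),(698,468)),((60,180,10),(310,557)),((45,118,152),(290,205)),((-45,118,152),(492,168)),((-45,178,152),(532,258)),((45,178,152),(325,297)),((-92,18,61),(540,152))]
S,r=fit([(a,(165+b[0]/7-.5,125+b[1]/7-.5)) for a,b in st],'scene',(556,-217,-.17));print('station scene',S.round(3),r)
for U in(82,84,86):
    L=[((65,40,U+20),(222,165)),((65,-40,U+20),(390,150)),((-48,22,U+20),(312,309)),((-65,12,U+30),(344,308)),((-65,-12,U+30),(400,305)),((-22,8,U+20),(322,260)),((-22,-8,U+20),(358,255))]
    T,r=fit([(a,(165+b[0]/7-.5,105+b[1]/7-.5)) for a,b in L],'scene',(556,-217,-1.74));print(U,T.round(3),r)
E
```

```text
station scene [ 5.61140e+02 -2.10117e+02 -1.80000e-01] [[-0.3, -0.1], [0.4, 0.2], [-0.4, 0.3], [-0.1, -0.5], [0.5, 0.2], [-0.3, 0.2], [-1.0, -0.2], [0.8, -1.0], [0.9, -0.7], [-1.1, 0.2], [0.5, 1.3]]
82 [ 556.013 -216.765   -1.764] [[-0.3, -0.1], [-0.1, -2.3], [-0.1, -0.1], [-0.4, 0.4], [-0.7, -0.7], [1.1, 0.9], [1.0, 0.7]]
84 [ 556.888 -214.446   -1.764] [[-0.4, -0.1], [-0.1, -2.3], [-0.1, -0.1], [-0.4, 0.4], [-0.6, -0.7], [1.1, 0.9], [1.0, 0.7]]
86 [ 557.764 -212.127   -1.764] [[-0.4, -0.2], [-0.0, -2.4], [-0.1, -0.1], [-0.4, 0.4], [-0.6, -0.7], [1.1, 0.9], [1.0, 0.7]]
```

```bash
python3 - <<'E'
from fit import *
st=[((40,-65,40),(228,142)),((-40,-65,40),(388,108)),((60,-95,10),(180,158)),((-115,-95,10),(527,95)),((-115,180,10),(698,468)),((60,180,10),(310,557)),((-92,18,61),(540,152))]
f=lambda l,c=125:[(a,(165+b[0]/7-.5,c+b[1]/7-.5)) for a,b in l]
print('scene no post',fit(f(st),'scene',(556,-217,-.17)))
print('scene lower half+knob',fit(f(st[:2]+st[-1:]),'scene',(556,-217,-.17))[0])
U=84
L=[((65,40,U+20),(222,165)),((-48,22,U+20),(312,309)),((-65,12,U+30),(344,308)),((-65,-12,U+30),(400,305)),((-22,8,U+20),(322,260)),((-22,-8,U+20),(358,255))]
print(fit(f(L,105),'scene',(556,-217,-1.74)))
stt=[((40,65,40),(313.9,154.8)),((40,-65,40),(357.9,162.2)),((-40,-65,40),(353.2,189.5)),((-40,65,40),(309.1,181.2)),((60,-95,10),(366.2,159.8)),((-115,-95,10),(356.1,215.8)),((-115,180,10),(266.2,200.1)),((-92,18,61),(322.5,201.8))]
print('top no post',fit(stt)); print('top lower half',fit(stt[:4])[0])
print('pins top cam', [unproj('top',(262+x/7-.5,136+y/7-.5),71).round(1) for x,y in((410,177),(622,325))])
# cross check: static orange tongue/knob etc: rack top & bystander in both cams
for n,(ut,us),z in(('top p2 big hole',((153.9,196.2),None),20),):pass
E
```

```text
scene no post (array([ 5.60803213e+02, -2.11155229e+02, -1.80498915e-01]), [[-0.4, -0.3], [0.4, 0.0], [-0.4, 0.1], [-0.1, -0.6], [0.4, -0.1], [-0.4, -0.1], [0.5, 1.1]])
scene lower half+knob [ 5.59753891e+02 -2.11688089e+02 -1.53113813e-01]
(array([ 556.74346668, -215.45056294,   -1.75685009]), [[-0.6, -0.2], [-0.1, -0.3], [-0.4, 0.2], [-0.6, -0.9], [1.1, 0.7], [1.0, 0.5]])
top no post (array([ 5.56176306e+02, -2.17903831e+02, -1.70492419e-01]), [[0.1, -0.2], [-0.1, 0.4], [-0.1, -0.0], [0.2, 0.3], [-0.1, -1.0], [-0.0, 0.4], [-0.6, -0.3], [0.8, 0.1]])
top lower half [ 5.56525889e+02 -2.17892131e+02 -1.68573314e-01]
pins top cam [array([ 585.5, -173.1,   71. ]), array([ 526.1, -259.5,   71. ])]
```

Request:
servo_tool --commands '[[[-0.0004, 0.0021, 0, 0, 0, 0], [0, 0, 0.004, 0, 0, 0], [0, 0, 0.004, 0, 0, 0], [0, 0, 0.002, 0, 0, 0], [0, 0, 0, 0, 0, 0]]]'

```text
time: 18.55
tool_pos: [557.5, -215.9, 118.8]
tool_rot: [-0.0, 0.084, 0.996, -0.0]
ft_force: [-0.3, -0.4, -5.2]
width: 15.2
```

Request:
servo_tool --commands '[[[0, 0, 0.002, 0, 0, 0], [0, 0, 0.002, 0, 0, 0], [0, 0, 0, 0, 0, 0]]]'

```text
time: 18.92
tool_pos: [557.5, -215.8, 114.8]
tool_rot: [-0.0, 0.084, 0.996, 0.0]
ft_force: [-0.3, 0.1, -4.5]
width: 14.8
```

```bash
python3 - <<'E'
from h import *
o=monitor.observe();print(o['tool_pos'],o['tool_rot'].round(4),o['ft_force'].round(1),o['wrist_torque'].round(3),o['time'])
E
```

```text
[ 557.54188758 -215.81607576  114.84886784] [-2.000e-04  8.390e-02  9.965e-01  0.000e+00] [-0.3  0.1 -4.5] [ 0.033  0.034 -0.014] 18.925
```

U is about 70 with no contact. I'll continue in small steps.

Request:
servo_tool --commands '[[[0, 0, 0.0015, 0, 0, 0], [0, 0, 0, 0, 0, 0]]]'

```text
time: 19.18
tool_pos: [557.6, -215.8, 113.5]
tool_rot: [-0.0, 0.084, 0.996, 0.0]
ft_force: [-0.3, 0.6, -5.0]
width: 15.0
```

Request:
servo_tool --commands '[[[0, 0, 0.0015, 0, 0, 0], [0, 0, 0, 0, 0, 0]]]'

```text
time: 19.42
tool_pos: [557.6, -215.8, 111.9]
tool_rot: [-0.0, 0.084, 0.996, 0.0]
ft_force: [-0.2, -0.1, -4.3]
width: 15.0
```

Request:
servo_tool --commands '[[[0, 0, 0.0015, 0, 0, 0], [0, 0, 0, 0, 0, 0]]]'

```text
time: 19.68
tool_pos: [557.7, -215.8, 110.5]
tool_rot: [-0.0, 0.084, 0.996, 0.0]
ft_force: [0.2, 0.6, -4.7]
width: 15.0
```

```bash
python3 - <<'E'
from h import *
o=monitor.observe();print(o['tool_pos'],o['tool_rot'].round(4),o['ft_force'].round(1),o['wrist_torque'].round(3),o['time'])
E
```

```text
[ 557.67250271 -215.83669643  110.46791726] [-0.      0.0839  0.9965  0.    ] [ 0.2  0.6 -4.7] [-0.013 -0.022 -0.033] 19.675
```

Request:
servo_tool --commands '[[[0, 0, 0.0015, 0, 0, 0], [0, 0, 0, 0, 0, 0]]]'

```text
time: 19.92
tool_pos: [558.0, -215.8, 109.1]
tool_rot: [0.0, 0.084, 0.996, 0.0]
ft_force: [1.2, 0.3, -4.2]
width: 15.4
```

Request:
servo_tool --commands '[[[0, 0, 0.0015, 0, 0, 0], [0, 0, 0, 0, 0, 0]]]'

```text
time: 20.18
tool_pos: [558.1, -215.7, 107.6]
tool_rot: [0.0, 0.084, 0.996, 0.0]
ft_force: [1.6, 1.7, -4.2]
width: 14.7
```

Request:
servo_tool --commands '[[[0, 0, 0.0015, 0, 0, 0], [0, 0, 0, 0, 0, 0]]]'

```text
time: 20.42
tool_pos: [558.1, -215.7, 106.1]
tool_rot: [0.0, 0.084, 0.996, 0.0]
ft_force: [2.5, 1.7, -4.1]
width: 15.4
```

```bash
python3 - <<'E'
from h import *
o=monitor.observe();print(o['tool_pos'],o['tool_rot'].round(4),o['ft_force'].round(1),o['wrist_torque'].round(3),o['time'])
E
```

```text
[ 558.07976299 -215.65490142  106.08400816] [4.000e-04 8.390e-02 9.965e-01 1.000e-04] [ 2.5  1.7 -4.1] [ 0.811 -0.968 -0.02 ] 20.425
```

Guided by the tapers, with a small side push of about 3 N. I'll follow it by 0.8 mm and go on down.

Request:
servo_tool --commands '[[[-0.0006, 0.0006, 0, 0, 0, 0], [0, 0, 0.002, 0, 0, 0], [0, 0, 0.002, 0, 0, 0], [0, 0, 0.002, 0, 0, 0], [0, 0, 0, 0, 0, 0]]]'

```text
time: 21.05
tool_pos: [558.2, -215.4, 99.7]
tool_rot: [-0.0, 0.084, 0.996, 0.0]
ft_force: [1.4, 0.9, -4.4]
width: 15.0
```

Request:
servo_tool --commands '[[[0, 0, 0.002, 0, 0, 0], [0, 0, 0.002, 0, 0, 0], [0, 0, 0.002, 0, 0, 0], [0, 0, 0.002, 0, 0, 0], [0, 0, 0, 0, 0, 0]]]'

```text
time: 21.68
tool_pos: [558.2, -215.3, 91.8]
tool_rot: [-0.0, 0.084, 0.996, 0.0]
ft_force: [0.9, 0.7, -3.7]
width: 15.0
```

Request:
servo_tool --commands '[[[0, 0, 0.002, 0, 0, 0], [0, 0, 0.002, 0, 0, 0], [0, 0, 0, 0, 0, 0]]]'

```text
time: 22.05
tool_pos: [558.3, -215.3, 87.8]
tool_rot: [-0.0, 0.084, 0.996, 0.0]
ft_force: [-0.5, -0.1, -4.4]
width: 15.2
```

```bash
python3 - <<'E'
from h import *
o=monitor.observe();print(o['tool_pos'],o['tool_rot'].round(4),o['ft_force'].round(1),o['wrist_torque'].round(3),o['time'])
E
```

```text
[ 558.2527487  -215.33149332   87.82577877] [-2.000e-04  8.390e-02  9.965e-01  0.000e+00] [-0.5 -0.1 -4.4] [ 0.024  0.001 -0.022] 22.05
```

Request:
servo_tool --commands '[[[0, 0, 0.001, 0, 0, 0], [0, 0, 0.001, 0, 0, 0], [0, 0, 0, 0, 0, 0]]]'

```text
time: 22.42
tool_pos: [558.3, -215.3, 85.9]
tool_rot: [-0.0, 0.084, 0.996, 0.0]
ft_force: [-1.1, -0.1, -5.1]
width: 15.0
```

Request:
servo_tool --commands '[[[0, 0, 0.001, 0, 0, 0], [0, 0, 0, 0, 0, 0]]]'

```text
time: 22.68
tool_pos: [558.4, -215.4, 85.1]
tool_rot: [0.0, 0.084, 0.996, -0.0]
ft_force: [0.1, -0.6, -4.7]
width: 15.0
```

Request:
servo_tool --commands '[[[0, 0, 0.001, 0, 0, 0], [0, 0, 0, 0, 0, 0]]]'

```text
time: 22.92
tool_pos: [558.5, -215.4, 85.0]
tool_rot: [0.0, 0.084, 0.996, -0.0]
ft_force: [-3.8, 2.3, 3.9]
width: 15.1
```

Contact at TCP z 85.0, which puts the underside at 40, so it is home. Releasing and rising.

Request:
servo_tool --commands '[[[0, 0, 0, 0, 0, 0], [0, 0, 0, 0, 0, 0], [0, 0, 0, 0, 0, 0], [0, 0, 0, 0, 0, 0]]]' --hand 0.04

```text
time: 23.42
tool_pos: [558.5, -215.4, 84.0]
tool_rot: [0.0, 0.084, 0.996, -0.0]
ft_force: [0.1, -0.3, -0.3]
width: 40.1
```

Request:
servo_tool --commands '[[[0, 0, -0.005, 0, 0, 0], [0, 0, -0.015, 0, 0, 0], [0, 0, -0.03, 0, 0, 0], [0, 0, -0.04, 0, 0, 0], [0, 0, -0.04, 0, 0, 0], [0, 0, -0.03, 0, 0, 0], [0, 0, 0, 0, 0, 0]]]'

```text
time: 24.3
tool_pos: [559.6, -215.9, 248.6]
tool_rot: [0.004, 0.084, 0.996, -0.001]
ft_force: [-0.3, -0.1, -1.2]
width: 39.8
```

```bash
python3 - <<'E'
from h import *
b=snap('scene'); a=cv2.imread('pics/s.png')
u=lambda i,c,s:cv2.resize(i[c[1]:c[3],c[0]:c[2]],None,fx=s,fy=s,interpolation=cv2.INTER_CUBIC)
cv2.imwrite('pics/p5.png',u(b,(165,105,275,190),7))
o=monitor.observe();q=o['tool_rot'];A=2*np.arctan2(q[2],q[1]);print(o['tool_pos'],np.degrees(A),o['ft_force'].round(1),o['width'],o['time'])
E
```

```text
[ 558.89574458 -215.4772644   246.30316645] 170.37385269625366 [-0.3  0.2 -1.2] 40.099616464530094 24.35
```

View pics/p5.png

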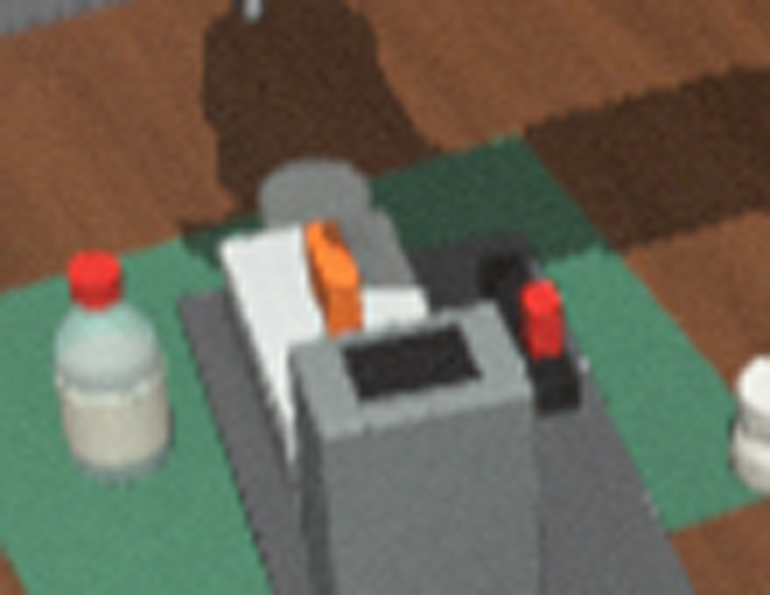

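The top sits flush on the lower half, with the bar at crop (333,280), the tongue beside the post, and the knob home at (542,318). Next is the slide: fingers closed, approaching on the lamp side of the knob.

Request:
servo_tool --commands '[[[0.046, 0.026, 0, 0, 0, 0], [0.046, 0.026, 0, 0, 0, 0], [0, 0, 0.03, 0, 0, 0], [0, 0, 0.04, 0, 0, 0], [0, 0, 0.04, 0, 0, 0], [0, 0, 0.03, 0, 0, 0], [0, 0, 0, 0, 0, 0]]]' --hand 0.0

```text
time: 25.22
tool_pos: [474.1, -148.6, 101.8]
tool_rot: [-0.003, 0.084, 0.996, -0.0]
ft_force: [0.8, 0.0, 0.6]
width: -0.3
```

Request:
servo_tool --commands '[[[0, 0, 0.02, 0, 0, 0], [0, 0, 0.015, 0, 0, 0], [0, 0, 0.01, 0, 0, 0], [0, 0, 0, 0, 0, 0]]]'

```text
time: 25.72
tool_pos: [476.4, -148.8, 59.4]
tool_rot: [-0.0, 0.084, 0.996, -0.0]
ft_force: [-0.1, -0.4, 1.1]
width: 0.1
```

```bash
python3 - <<'E'
from h import *
o=monitor.observe();p=o['tool_pos'];c,s=np.cos(-.169),np.sin(-.169);d=p[:2]-[558.4,-215.4]
print(p,'station xy',d@[c,s],d@[-s,c],o['ft_force'].round(1),o['width'],o['time'])
E
```

```text
[ 476.44166518 -148.76872441   59.36000005] station xy -91.99787116834605 51.89689041889288 [-0.1 -0.4  1.1] 0.06681456034208645 25.725
```

Request:
servo_tool --commands '[[[0, -0.008, 0, 0, 0, 0], [0, -0.006, 0, 0, 0, 0], [0, -0.006, 0, 0, 0, 0], [0, -0.006, 0, 0, 0, 0], [0, -0.006, 0, 0, 0, 0], [0, 0, 0, 0, 0, 0]]]'

```text
time: 26.48
tool_pos: [471.3, -180.6, 59.3]
tool_rot: [0.0, 0.084, 0.996, 0.0]
ft_force: [1.3, 3.0, 2.9]
width: -0.3
```

Request:
servo_tool --commands '[[[0, -0.006, 0, 0, 0, 0], [0, -0.006, 0, 0, 0, 0], [0, -0.006, 0, 0, 0, 0], [0, 0, 0, 0, 0, 0]]]'

```text
time: 26.98
tool_pos: [468.2, -198.2, 59.2]
tool_rot: [0.0, 0.084, 0.996, 0.0]
ft_force: [1.3, 5.5, 4.3]
width: -0.0
```

Request:
servo_tool --commands '[[[0, -0.002, 0, 0, 0, 0], [0, -0.002, 0, 0, 0, 0], [0, 0, 0, 0, 0, 0]]]'

```text
time: 27.35
tool_pos: [467.6, -201.8, 59.2]
tool_rot: [0.0, 0.084, 0.996, 0.0]
ft_force: [2.1, 5.6, 4.3]
width: -0.0
```

```bash
python3 - <<'E'
from h import *
o=monitor.observe();p=o['tool_pos'];c,s=np.cos(-.169),np.sin(-.169);d=p[:2]-[558.4,-215.4]
print(p,'station xy',d@[c,s],d@[-s,c],o['ft_force'].round(1),o['width'],o['time'])
E
```

```text
[ 467.57210506 -201.76312294   59.21680607] station xy -91.82758882641724 -1.834351667536442 [2.1 5.6 4.3] -0.03663919327479017 27.35
```

Near the end (5.6 N). I'll push in small steps until the stop shows as a force jump.

Request:
servo_tool --commands '[[[0, -0.001, 0, 0, 0, 0], [0, -0.001, 0, 0, 0, 0], [0, 0, 0, 0, 0, 0]]]'

```text
time: 27.72
tool_pos: [467.5, -202.2, 59.2]
tool_rot: [0.001, 0.084, 0.996, 0.001]
ft_force: [1.7, 13.1, 6.4]
width: -0.3
```

Request:
servo_tool --commands '[[[0, -0.001, 0, 0, 0, 0], [0, 0, 0, 0, 0, 0]]]'

```text
time: 27.98
tool_pos: [467.5, -202.4, 59.3]
tool_rot: [0.001, 0.084, 0.996, 0.002]
ft_force: [2.4, 16.4, 9.0]
width: 0.0
```

Request:
servo_tool --commands '[[[0, -0.001, 0, 0, 0, 0], [0, 0, 0, 0, 0, 0]]]'

```text
time: 28.22
tool_pos: [467.4, -202.5, 59.3]
tool_rot: [0.001, 0.084, 0.996, 0.003]
ft_force: [1.2, 22.5, 10.7]
width: -0.3
```

End stop reached: the position has stalled and the force has gone to 22 N. Backing off quickly, then up and away.

Request:
servo_tool --commands '[[[0, 0.05, 0, 0, 0, 0], [0, 0.01, 0, 0, 0, 0], [0, 0, -0.03, 0, 0, 0], [0, 0, -0.05, 0, 0, 0], [0, 0, -0.06, 0, 0, 0], [0, 0, -0.04, 0, 0, 0]]]'

```text
time: 28.98
tool_pos: [476.5, -147.9, 241.6]
tool_rot: [0.001, 0.084, 0.996, -0.001]
ft_force: [1.5, -0.2, -0.3]
width: -0.1
```

Request:
servo_tool --commands '[[[0.04, 0.02, 0, 0, 0, 0], [0.04, 0.03, 0, 0, 0, 0], [0, 0.05, 0, 0, 0, 0], [0, 0.05, 0, 0, 0, 0], [0, 0, 0, 0, 0, 0], [0, 0, 0, 0, 0, 0]]]'

```text
time: 29.72
tool_pos: [422.6, 13.8, 238.6]
tool_rot: [-0.001, 0.084, 0.996, -0.001]
ft_force: [-0.7, 0.1, 0.4]
width: -0.0
```

```bash
python3 - <<'E'
from h import *
b=snap('scene'); t=snap('top')
u=lambda i,c,s:cv2.resize(i[c[1]:c[3],c[0]:c[2]],None,fx=s,fy=s,interpolation=cv2.INTER_CUBIC)
cv2.imwrite('pics/p6.png',np.vstack([u(t,(80,100,400,250),2.4),u(b,(165,100,293,156),6)[:240]]))
o=monitor.observe();print(o['tool_pos'],o['ft_force'].round(1),o['time'])
h=lambda i:cv2.inRange(cv2.cvtColor(i,cv2.COLOR_BGR2HSV),(0,170,90),(4,255,255))
for n,i,j,c in(('top',t,cv2.imread('pics/t.png'),(310,190,360,215)),('scene',b,cv2.imread('pics/s.png'),(230,135,255,165))):
    print(n,[np.argwhere(h(k)[c[1]:c[3],c[0]:c[2]]).mean(0) for k in(i,j)])
E
```

```text
[422.64996251  13.34572345 238.83286313] [-0.6  0.1 -0.7] 29.825
top [array([12.        , 12.40909091]), array([11.8372093 , 12.55813953])]
scene [array([15.35416667, 11.97916667]), array([15.44897959, 11.93877551])]
```

View pics/p6.png

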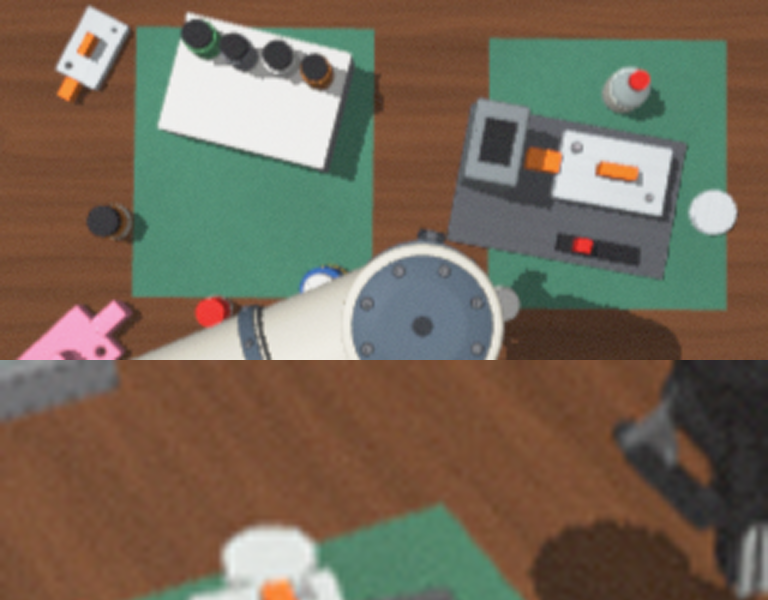

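The top is seated with its tongue towards the post and pins showing in both holes at (577,148) and (649,197). The knob is back home at (583,245), same pixel as at the start. The bystanders in view stand where they were, and the arm is clear.

```bash
python3 -c "
from h import *
print(robot.close_job(), monitor.observe()['time'])"
```

```text
the job is handed in; nothing more can be done
the job is handed in; nothing more can be done
```

The job is handed in, at about 30 s on the robot clock. I drew the top out by its tongue and released it flat on the bench. I then carried it by the bar, lowered it level onto the pins, and pushed the start slide to its end.

**What the last checks showed**
- **Seating:** The top made contact at TCP z 85.0, which puts its underside at 40 mm. In the pictures it sits flush, with pins visible in both holes and the tongue towards the lamp post.
- **Start slide:** It stalled at about 40 mm of travel with the force rising to 22 N, so it reached its stop. After I backed off, the knob was back at its starting pixel in both cameras.
- **Bystanders:** The amber and red jars, the can, the solvent bottle and the dishes look unmoved. The white jar was half hidden by the arm, so I could check it only in part.

**What disagreed**
- **Cameras:** The two cameras put the station about 6–8 mm apart. I took a compromise, and the pin tapers guided the rest with about 3 N of side force.
- **Move slip:** One carry move overshot by 17 mm at height because I mis-summed the steps. I corrected it before lowering.

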